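# Index the magnifier arm over the culture dish

### The job

On the viewing stand, pull up the black spring-plunger knob that locks the magnifier arm, swing the arm across to the neighbouring hole where the large petri dish lies (not the small one), and let the plunger snap fully down into that hole so that the magnifier is locked over the large dish. Leave the dish where it is.

Things in the scene. Friction and masses are not known exactly. Their poses are not given: they have to be found in the camera images.
- stand: Fixed viewing stand, metal base 285 x 360 mm, 12 thick. Origin: on the arm's upright pivot axis at bench height; z up, x towards the middle of three dish stations (dark grey discs 170 mm from the pivot at -40, 0, +40 deg, + anticlockwise). The index plate, top 70 mm up, has a countersunk hole at each of these angles, 100 mm from the pivot. The arm starts locked in the middle hole.
- plunger_knob (a point): Centre of the plunger's knob: black upright cylinder, 26 mm across and high, on the arm 100 mm from the pivot; at home 119 mm above the bench. Slides up at most 22 mm against a spring (4 N at home, 8 N at top). 16 mm up the pin is out; at 19 the arm swings freely with it. Released within 10 mm of a hole, the round pin centres itself and drops home. Grip its sides from above.
- lens_center (a point): Centre of the magnifier: clear lens in a black ring, 100 mm across, at the arm's outer end, 170 mm from the pivot, in line with pivot and knob; 84 mm above the bench, underside 78. The arm is a flat bar 26 mm wide, its top 90 mm above the bench. The jar of sticks and tape roll on the base's near corners, 135 mm beside the pivot, end below 85 mm, the pivot cap 101.
- large_dish: The large petri dish: flat, clear, closed, tan filling, 90 mm across, 16 mm high; loose on either outer station, its underside 12 mm above the bench. Origin: centre of its underside, z up. A small dish, 56 mm across, lies on the other outer station; the middle one is empty. Other large dishes, stacked, stand beside the stand on the bench: not meant.

How it is judged:
By the outcome, as a careful person would: the job done as asked, in the order asked, and still so for the second after the job is handed in, with the robot touching nothing.
It also fails if it takes over 35 s, if anything falls off the work surface, if the arm or the gripper's body presses on something with over 40 N, if the wrist force passes 120 N, or if a joint passes its speed limit or range.

### The arm

A 7-joint arm with a two-finger parallel gripper is mounted at the origin on the work surface. World frame = base frame: x ahead of the robot, y to its left, z up, the work surface at z = 0. Lengths are in m, angles in rad, forces in N, time in s.
With the tool pointing down it reaches from about 0.4 to 0.875 m from the base axis. Payload 6.5 kg.
Tool frame: the origin (TCP) lies between the finger pads; the fingertips stand 19 mm ahead of it and the grasp point (between the pads) is the TCP (manip.nose_length is the distance from the TCP to the fingertips, in m); z points along the fingers, y is the line along which they close (so a half turn about z gives the same grasp; the last joint's range is limited). The gripper opens to 88 mm and grips with 3 to 60 N. Pads are 18 mm wide; open, the fingers measure 123 mm over their backs; the gripper's body (75 mm by 187 mm) begins 45 mm behind the grasp point.
Start: joints at [-1.334, 0.536, -0.004, 1.538, 0.003, 1.067, -0.071], TCP at [0.194, 0.62, 0.258] pointing down, gripper open.
Joint ranges: [-2.7, 2.7], [-0.37, 2.16], [-1.27, 1.26], [0.24, 2.4], [-1.31, 4.45], [0.19, 1.91], [-2.76, 2.76]. Speed limits (rad/s): [2.39, 2.39, 3.14, 3.14, 3.14, 3.14, 3.14].

### API

Orientations are given as a unit quaternion [w, x, y, z].
In Python, from bench import manip gives the robot as it stands. Calls block until the motion is done:
- manip.goto(position, orientation): joint-space move of the TCP to a pose.
- manip.move_l(position, ori=None, max_speed=0.15, contact_N=None): straight line of the TCP; ori=None keeps the orientation; max_speed is the mean speed in m/s. With contact_N (N) it stops when the force on the tool has changed by that much, and returns True; else False.
- manip.movej(angles): joint-space move.
- manip.move_gripper(opening, effort=None): opening from 0.0 (shut) to 1.0 (fully open); effort is the grip in N (None keeps the last); returns when the fingers have stopped.
- manip.pause(seconds).
- manip.inverse_kinematics(position, orientation): joint angles nearest the present ones, or None.
- manip.get_obs(): the state.
- manip.read_camera(name): name is "scene" or "top" or "wrist"; returns the picture (400x640x3 uint8, red, green, blue); there is no depth.
- manip.calibration(name): a dict with "camera_matrix" (3x3 intrinsics, pixels), "origin" and "rotation" of the camera in the world. Camera axes: x right, y up, looking along -z (the intrinsics and any distortion apply to the point x, -y, -z); pixel columns grow to the right and rows downward; lengths in m; the calibration is good to about 2 mm. The wrist camera is an equidistant fisheye: a pixel r from the principal point sees the ray r / f radians off the axis. A picture is of the moment at which its call begins: read the wrist's pose just before it. calibration takes no time and is no camera call; for the wrist camera it gives the pose at the moment of the call.
A pose or a line that the arm cannot do raises manip.MotionError and nothing moves.
- manip.hand_in(): hands the job in; it is judged then, once.
The state is a dict: "t": time; "joint_pos": joint angles; "joint_velocities": joint speeds; "tau": joint torques, N m; "tcp_pos": TCP position; "ee_rot": TCP orientation; "wrist_force": force on the tool from outside, world axes, zero at the start; "wrist_torque": the same for the moment, N m; "finger_gap": opening from 0.0 (shut) to 1.0 (fully open); "grasp_force": force on a finger pad.
Only numpy, scipy, OpenCV 4.12 (cv2) and the standard library are available. Lean on these libraries where they do the work, as an engineer would, in place of code of your own. Each camera call takes 0.05 s, during which the arm holds its last target. There are 200 camera calls.

## Working session

There is one attempt and no reset: what is moved stays moved. The work goes in short steps, each a Python script; the robot and the scene stay as the last script left them, time stands still between calls to the robot, and variables do not carry over. Pictures are saved under pics/ and viewed, at most 10 in all, crops included, and the job is handed in when it is done.

```bash
mkdir -p pics; python3 - <<'E'
from bench import manip
import cv2,numpy as np
for n in("scene","top"):
    c=manip.calibration(n);print(n,c)
    cv2.imwrite(f"pics/{n}0.png",manip.read_camera(n)[:,:,::-1])
print(manip.get_obs()["t"], manip.get_obs()["ee_rot"])
E
```

```text
scene {'camera_matrix': array([[396.36327018,   0.        , 317.95751562],
       [  0.        , 396.36327018, 203.36190028],
       [  0.        ,   0.        ,   1.        ]]), 'origin': array([1.00471624, 0.13126176, 0.51907559]), 'rotation': array([0.57071657, 0.25084099, 0.30368914, 0.72050975])}
top {'camera_matrix': array([[489.70024802,   0.        , 318.40850109],
       [  0.        , 489.70024802, 199.7508972 ],
       [  0.        ,   0.        ,   1.        ]]), 'origin': array([0.53335433, 0.03469752, 0.75069437]), 'rotation': array([ 0.71307118,  0.00949477, -0.01109195, -0.7009396 ])}
0.1 [-4.85389705e-05  1.50803228e-01  9.88563503e-01 -7.65040044e-04]
```

View pics/top0.png

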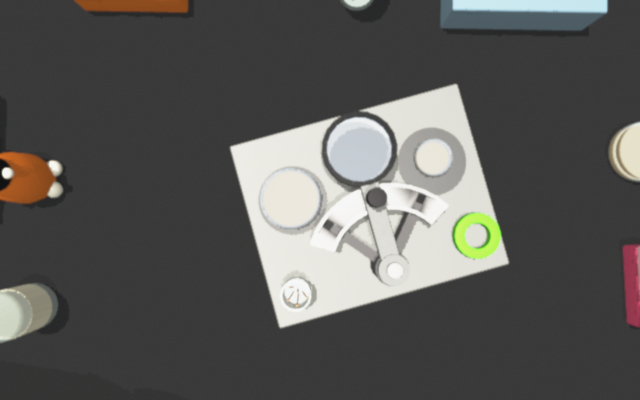

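View pics/scene0.png

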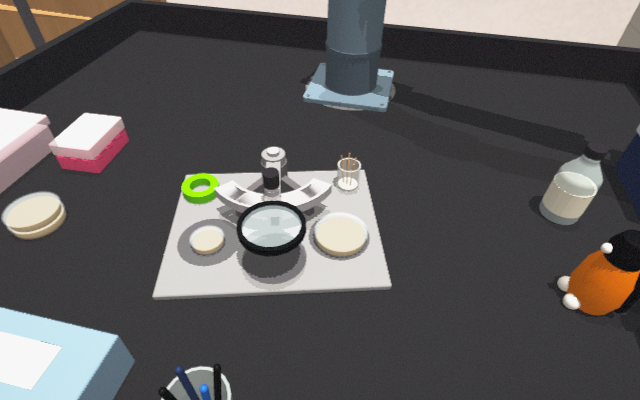

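```bash
cat > h.py <<'E'
import numpy as np,cv2
from scipy.spatial.transform import Rotation as R
from bench import manip
def ray(n,uv):
    c=manip.calibration(n);K=c["camera_matrix"]
    d=np.array([(uv[0]-K[0,2])/K[0,0],-(uv[1]-K[1,2])/K[1,1],-1])
    return c["origin"],R.from_quat(c["rotation"],scalar_first=True).apply(d)
def on(n,uv,z):
    o,d=ray(n,uv);return o+d*(z-o[2])/d[2]
def blobs(m,amin):
    cs,_=cv2.findContours(m.astype(np.uint8),cv2.RETR_EXTERNAL,cv2.CHAIN_APPROX_NONE)
    return [c for c in cs if cv2.contourArea(c)>amin]
E
python3 - <<'E'
from h import *
im=cv2.imread("pics/top0.png");g=im.max(2).astype(int);hsv=cv2.cvtColor(im,cv2.COLOR_BGR2HSV)
# base plate
b=max(blobs((g>120),500),key=cv2.contourArea); r=cv2.minAreaRect(b)
cor=np.array([on("top",p,.012)[:2] for p in cv2.boxPoints(r)]);print("plate",cor.round(4).tolist(),[np.linalg.norm(cor[i]-cor[i-1]).round(4) for i in range(4)])
for i in range(4):
    e=cor[i]-cor[i-1];print(np.degrees(np.arctan2(e[1],e[0])).round(2),end=" ")
print()
w=np.zeros_like(g,bool)
def win(x0,x1,y0,y1,m):
    k=np.zeros_like(m);k[y0:y1,x0:x1]=m[y0:y1,x0:x1];return k
for nm,m,z in(("knob",win(362,392,184,212,g<60),.119),("ring",win(318,402,108,190,g<60),.084),
  ("large",win(256,326,162,238,(hsv[...,1]>18)&(g>170)&(hsv[...,0]<25)),.02),("small",win(400,465,128,192,(hsv[...,1]>18)&(g>170)&(hsv[...,0]<25)),.02),
  ("cap",win(375,412,250,290,g>190),.101)):
    c=max(blobs(m,20),key=cv2.contourArea);e=cv2.fitEllipse(cv2.convexHull(c));p=on("top",e[0],z)
    print(nm,np.round(e[0],1),np.round(e[1],1),cv2.boundingRect(c),p.round(4))
s=cv2.imread("pics/scene0.png");print(s.max(2)[165:205:3,255:290:2])
v=np.hstack([cv2.resize(im[90:300,220:500],None,fx=1.4,fy=1.4),]);c=cv2.resize(s[140:280,220:360],(400,294+106));
v=cv2.copyMakeBorder(v,0,400-v.shape[0],0,0,0);cv2.imwrite("pics/z.png",np.hstack([v,c]))
E
```

```text
plate [[0.6338, 0.1709], [0.7377, -0.1776], [0.4625, -0.2563], [0.361, 0.0889]] [np.float64(0.2848), np.float64(0.3636), np.float64(0.2862), np.float64(0.3598)]
16.73 -73.39 -164.04 106.38 Traceback (most recent call last):
  File "<stdin>", line 15, in <module>
ValueError: max() iterable argument is empty
```

```bash
python3 - <<'E'
from h import *
im=cv2.imread("pics/top0.png");g=im.max(2).astype(int);hsv=cv2.cvtColor(im,cv2.COLOR_BGR2HSV)
def win(x0,x1,y0,y1,m):
    k=np.zeros_like(m);k[y0:y1,x0:x1]=m[y0:y1,x0:x1];return k
tan=(im[...,2].astype(int)-im[...,0]>12)&(g>120)
for nm,m,z in(("knob",win(362,392,187,212,g<75),.119),("ring",win(318,402,108,186,g<75),.084),
  ("large",win(256,326,162,238,tan),.02),("small",win(400,465,128,192,tan),.02),("cap",win(375,412,250,290,g>190),.101)):
    cs=blobs(m,20)
    if not cs: print(nm,"none");continue
    c=max(cs,key=cv2.contourArea);e=cv2.fitEllipse(cv2.convexHull(c));p=on("top",e[0],z)
    print(nm,np.round(e[0],1),np.round(e[1],1),cv2.boundingRect(c),p.round(4))
s=cv2.imread("pics/scene0.png");gs=s.max(2)
for c in blobs(win(255,290,160,210,gs<75),20): print("scene",cv2.boundingRect(c))
print(g[188:212:2,362:392:2])
v=cv2.resize(im[90:300,220:500],None,fx=1.4,fy=1.4);c=cv2.resize(s[140:280,220:360],(400,400))
v=cv2.copyMakeBorder(v,0,400-v.shape[0],0,0,0);cv2.imwrite("pics/z.png",np.hstack([v,c]))
E
```

```text
knob none
ring [356.3 130.1] [45.2 87.6] (318, 108, 78, 47) [ 0.6489 -0.0169  0.084 ]
large [290.1 198.1] [52.4 52.8] (264, 172, 53, 53) [0.5563 0.0755 0.02  ]
small [431.7 157.8] [29.8 32.1] (416, 143, 32, 30) [ 0.6203 -0.1353  0.02  ]
cap [393.7 275.8] [ 37.3 100.2] (375, 250, 37, 40) [ 0.4535 -0.0678  0.101 ]
scene (255, 201, 35, 8)
scene (281, 181, 9, 11)
scene (285, 160, 5, 11)
scene (255, 160, 24, 30)
[[216 222 206 198 188 154 115 104 104 156 236 247 247 246 245]
 [200 219 197 165 108  94  93  92  90  90 111 214 247 247 246]
 [176 207 183  92  91  95  94  92  91  89  87 115 234 247 246]
 [158 193 129  76  98  95  95  95  92  91  88  87 166 246 247]
 [187 180  88  84  98  97  97  95  93  92  89  87 132 245 247]
 [220 154  75  87  99  98  97  95  94  92  90  88 127 244 246]
 [237 150  83  72 100  99  97  96  94  92  91  88 142 245 246]
 [243 176 135  54  92  99  97  95  95  91  90  90 151 244 246]
 [244 217 187 131  61  91  98  97  95  92  90 105 174 231 245]
 [245 235 183 206 127  80  80  84  94 105 125 143 198 246 247]
 [245 238 164 220 218 165 134 131 136 143 146 150 178 244 246]
 [245 242 189 213 224 218 203 162 146 149 195 209 192 170 170]]
```

View pics/z.png

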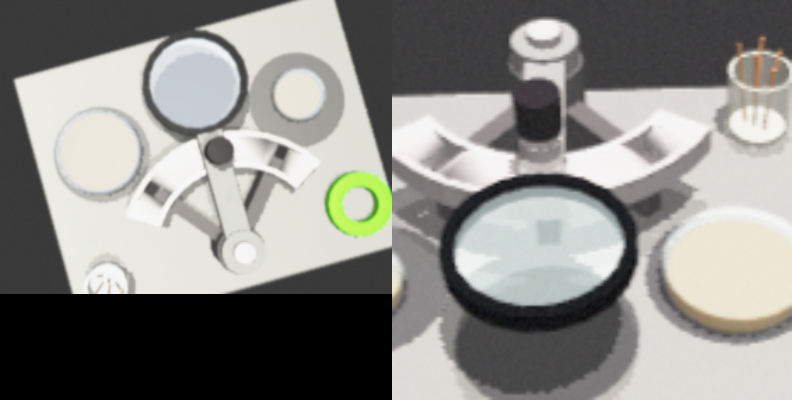

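```bash
python3 - <<'E'
from h import *
im=cv2.imread("pics/top0.png");g=im.max(2).astype(int)
m=np.zeros_like(g);m[187:213,362:392]=(g<112)[187:213,362:392]
c=max(blobs(m,20),key=cv2.contourArea);print("knob",cv2.minEnclosingCircle(c),cv2.boundingRect(c))
(u,v),_=cv2.minEnclosingCircle(c);k=on("top",(376.7,197.3),.132);print("top",on("top",(u,v),.125),k)
o1,d1=ray("top",(376.9,197.5));o2,d2=ray("scene",(270.6,178.9))
print("scene@.119",on("scene",(270.6,178.9),.119))
# ring: dark around lens, gap to knob at row 186
m=np.zeros_like(g);m[108:186,318:402]=(g<58)[108:186,318:402];m[:118]=0
gl=cv2.HoughCircles(cv2.cvtColor(im,cv2.COLOR_BGR2GRAY)[100:195,310:410],cv2.HOUGH_GRADIENT,1.0,30,param1=100,param2=15,minRadius=28,maxRadius=42)
print("ring",gl[0][:2]+[310,100,0]);p=on("top",gl[0][0][:2]+[310,100],.086);print(p)
cap=on("top",(390.9,270.3),.101);print("cap",cap)
for a,b in((cap,k),(cap,p),(k,p)):
    e=(b-a)[:2];print(np.linalg.norm(e).round(4),np.degrees(np.arctan2(e[1],e[0])).round(2))
big=np.array([.5563,.0755]);e=big-cap[:2];print("dish",np.linalg.norm(e),np.degrees(np.arctan2(e[1],e[0])))
E
```

```text
knob ((375.75555419921875, 197.96665954589844), 10.216354370117188) (366, 188, 20, 20)
top [ 0.55513127 -0.03984357  0.125     ] [ 0.55575157 -0.04019251  0.132     ]
scene@.119 [ 0.55759767 -0.04063164  0.119     ]
ring [[358.5        149.5         31.89999962]]
[ 0.62213827 -0.02007347  0.086     ]
cap [ 0.46062751 -0.06404256  0.101     ]
0.0981 14.08
0.1674 15.23
0.0694 16.86
dish 0.16919028374174275 55.5648745655465
```

```bash
cat >> h.py <<'E'
KNOB=np.array([.5563,-.0402]);YAW=np.radians(16.2);PIV=KNOB-.1*np.array([np.cos(YAW),np.sin(YAW)])
def pose(a,z,flip=180):
    "TCP over the knob's circle at stand angle a (deg); fingers close along the tangent"
    t=YAW+np.radians(a);q=(R.from_euler("z",t+np.radians(flip))*R.from_euler("x",np.pi)).as_quat(scalar_first=True)
    return [*(PIV+.1*np.array([np.cos(t),np.sin(t)])),z],q
E
python3 - <<'E'
from h import *
for f in(0,180):
    for a in(0,20,40):
        for z in(.119,.25):
            j=manip.inverse_kinematics(*pose(a,z,f));print(f,a,z,None if j is None else np.round(j,2))
E
```

```text
0 0 0.119 [-0.47  0.66  0.63  1.91 -0.56  0.75 -0.81]
0 0 0.25 [-0.64  0.51  0.86  1.83 -0.45  1.01 -0.88]
0 20 0.119 [-0.5   0.62  0.58  1.95 -0.51  0.72 -0.56]
0 20 0.25 [-0.64  0.44  0.76  1.87 -0.36  0.97 -0.67]
0 40 0.119 [-0.51  0.57  0.51  2.01 -0.44  0.67 -0.3 ]
0 40 0.25 [-0.66  0.37  0.68  1.93 -0.29  0.94 -0.43]
180 0 0.119 [-0.16  0.58  0.2   1.89 -0.17  0.69  1.99]
180 0 0.25 [-0.34  0.41  0.43  1.81 -0.21  0.96  2.03]
180 20 0.119 [-0.14  0.55  0.1   1.93 -0.08  0.66  2.21]
180 20 0.25 [-0.3   0.37  0.3   1.85 -0.13  0.94  2.26]
180 40 0.119 [-0.1   0.52 -0.02  1.99  0.02  0.64  2.42]
180 40 0.25 [-0.26  0.32  0.18  1.91 -0.07  0.92  2.5 ]
```

```bash
sed -i 's/flip=180/flip=0/' h.py; python3 - <<'E'
from h import *
manip.goto(*pose(0,.22))
o=manip.get_obs();print(o["t"],o["tcp_pos"],pose(0,.22))
c=manip.calibration("wrist");print(c)
im=manip.read_camera("wrist");cv2.imwrite("pics/w1.png",im[:,:,::-1])
K=c["camera_matrix"];Rc=R.from_quat(c["rotation"],scalar_first=True)
def proj(p):
    q=Rc.inv().apply(np.array(p)-c["origin"]);q=q*[1,-1,-1];r=np.hypot(*q[:2]);th=np.arctan2(r,q[2]);return K[:2,2]+K[0,0]*th*q[:2]/r
print("knob top exp",proj([*KNOB,.132]),proj([*KNOB,.106]),"pivot",proj([*PIV,.101]))
E
```

```text
2.7667 [ 0.55649292 -0.03902395  0.2198618 ] ([np.float64(0.5563), np.float64(-0.0402), 0.22], array([6.06214652e-17, 9.90023658e-01, 1.40901232e-01, 8.62771213e-18]))
{'camera_matrix': array([[309.70691629,   0.        , 325.14167262],
       [  0.        , 309.70691629, 201.71534357],
       [  0.        ,   0.        ,   1.        ]]), 'origin': array([ 0.62116594, -0.01991891,  0.34683984]), 'rotation': array([ 0.79343467, -0.1073034 ,  0.0808406 , -0.59364316])}
knob top exp [326.99504888 213.12216542] [326.83860647 203.41662666] pivot [326.25511021 303.86844798]
```

View pics/w1.png

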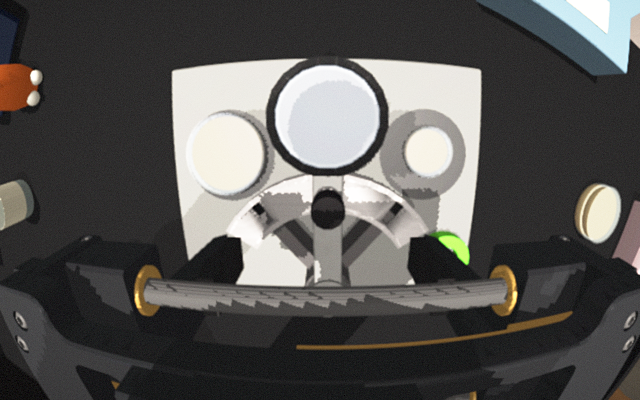

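The wrist view shows the knob at about (327, 209). That falls between the projected knob top (row 213) and bottom (row 203), so the fix holds. The large dish is at left, (228, 152). I'll grip and lift.

```bash
python3 - <<'E'
from h import *
def show(s):
    o=manip.get_obs();print(s,round(o["t"],2),o["tcp_pos"].round(4),np.round(o["wrist_force"],1),round(o["finger_gap"],3),np.round(o["grasp_force"],1))
print(manip.move_l(pose(0,.120)[0],contact_N=8,max_speed=.08));show("down")
manip.move_gripper(0.0,effort=40);show("grip")
p=manip.get_obs()["tcp_pos"]
if .2<manip.get_obs()["finger_gap"]<.4:
    manip.move_l([p[0],p[1],p[2]+.0205],max_speed=.03);manip.pause(.2);show("lift")
E
```

```text
False
down 4.22 [ 0.5567 -0.0402  0.1205] [-0.9  0.3  0.2] 1.0 0.0
grip 5.2 [ 0.5564 -0.0403  0.12  ] [ 0.1 -1.3 -0.4] 0.279 40.0
lift 6.23 [ 0.5562 -0.0402  0.1403] [ 2.1 -1.  -8.6] 0.277 40.0
```

```bash
python3 - <<'E'
from h import *
def show(s):
    o=manip.get_obs();print(s,round(o["t"],2),o["tcp_pos"].round(4),np.round(o["wrist_force"],1),round(o["finger_gap"],3),np.round(o["grasp_force"],1))
z=.1403
for a in range(4,41,4):
    p,q=pose(a,z);manip.move_l(p,q,max_speed=.05)
    if a%8==0: show(a)
    if np.linalg.norm(manip.get_obs()["wrist_force"])>25: print("stop");break
manip.pause(.2);show("end");print(p)
cv2.imwrite("pics/t2.png",cv2.resize(manip.read_camera("top")[80:300,220:500,::-1],None,fx=2,fy=2))
E
```

```text
8 6.82 [ 0.5514 -0.0273  0.1403] [ 1.2 -1.3 -7.7] 0.279 40.0
16 7.4 [ 0.5447 -0.0152  0.1403] [-0.2  0.3 -8.5] 0.28 40.0
24 7.98 [ 0.5365 -0.004   0.1403] [-1.  -1.3 -7.9] 0.28 40.0
32 8.57 [0.5268 0.0058 0.1403] [-1.9 -3.8 -8.7] 0.275 40.0
40 9.15 [0.5158 0.0142 0.1403] [-2.7 -4.4 -8.5] 0.275 40.0
end 9.35 [0.5159 0.0142 0.1403] [-3.1 -4.5 -8.8] 0.28 40.0
[np.float64(0.5159001929823362), np.float64(0.014999336323509915), 0.1403]
```

View pics/t2.png

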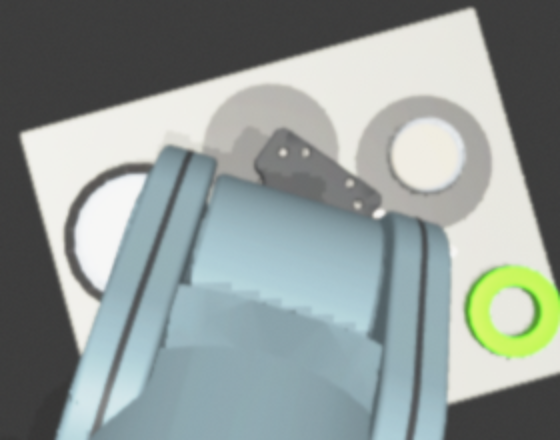

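The arm has swung with the knob, and the ring is now over the left station where the large dish lies. I'll release, retreat and check.

```bash
python3 - <<'E'
from h import *
def show(s):
    o=manip.get_obs();print(s,round(o["t"],2),o["tcp_pos"].round(4),np.round(o["wrist_force"],1),round(o["finger_gap"],3),np.round(o["grasp_force"],1))
manip.move_gripper(1.0);manip.pause(.3);show("open")
manip.move_l(pose(40,.25)[0],max_speed=.12)
j=manip.get_obs()["joint_pos"].copy();j[0]-=.7;j[1]-=.2
try: manip.movej(list(j))
except manip.MotionError as e: print(e)
show("away")
for n in("scene","top"): cv2.imwrite(f"pics/{n}3.png",manip.read_camera(n)[:,:,::-1])
s=cv2.resize(cv2.imread("pics/scene3.png")[140:280,200:400],(571,400));t=cv2.imread("pics/top3.png")
cv2.imwrite("pics/f1.png",s);cv2.imwrite("pics/f2.png",cv2.resize(t[80:300,220:500],None,fx=2,fy=2))
E
```

```text
open 10.72 [0.5159 0.015  0.1403] [-0.2  0.3  0.2] 1.001 0.0
away 13.18 [0.3878 0.3534 0.3346] [-0.4  0.2  0.1] 1.001 0.0
```

View pics/f1.png

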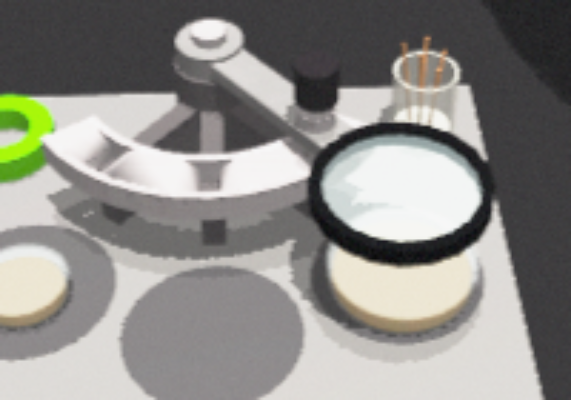

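View pics/f2.png

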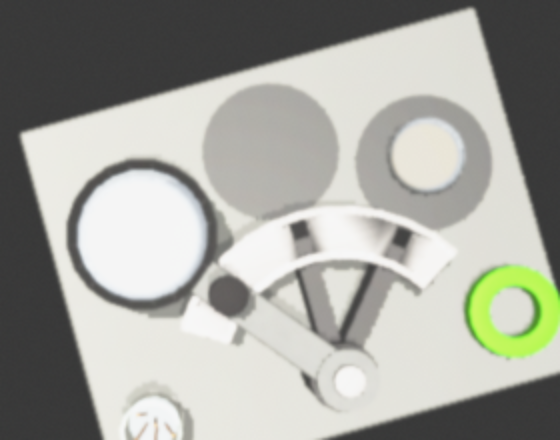

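```bash
python3 - <<'E'
from h import *
def tri(a,b):
    o1,d1=ray("top",a);o2,d2=ray("scene",b);s=np.linalg.lstsq(np.c_[d1,-d2],o2-o1,rcond=None)[0]
    return ((o1+s[0]*d1+o2+s[1]*d2)/2).round(4)
from cv2 import boundingRect
def knob(n,x0,x1,y0,y1,th):
    g=cv2.imread(f"pics/{n}.png").max(2);m=np.zeros_like(g);m[y0:y1,x0:x1]=g[y0:y1,x0:x1]<th
    b=boundingRect(max(blobs(m,20),key=cv2.contourArea));print(n,b);return b[0]+(b[2]-1)/2,b[1]+(b[3]-1)/2
a=knob("top0",362,392,187,213,112),knob("scene0",258,284,160,193,100)
b=knob("top3",322,346,217,240,112),knob("scene3",300,321,156,180,100)
print(tri(*a),tri(*b),pose(40,0)[0])
for z in(.119,.135):print(z,on("top",b[0],z)[:2],on("scene",b[1],z)[:2])
E
```

```text
top0 (366, 188, 20, 20)
scene0 (258, 160, 21, 33)
top3 (325, 218, 19, 20)
scene3 (300, 156, 21, 24)
[ 0.5565 -0.0422  0.1234] [0.5164 0.0127 0.1201] [np.float64(0.5159001929823362), np.float64(0.014999336323509915), 0]
0.119 [0.51634405 0.0127291 ] [0.51510559 0.01228229]
0.135 [0.5167749  0.01328553] [0.53468631 0.01704057]
```

```bash
python3 -c "
from bench import manip
print(manip.hand_in())"
```

```text
the job is handed in; nothing more can be done
None
```

The magnifier arm is now in the large dish's hole with the lens over that dish; the knob measures about 120 mm above the bench (home is 119), so the plunger is fully down. The dish itself was not touched, and the job was handed in at about 13 s.

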